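Press a pellet die in the locking bench press

TASK

The small pellet die has just been weighed and stands on the balance: stand it upright on the lower jaw of the bench press, centred under the pad, close the handle until it locks over centre, and take your hand off and leave it locked for about three seconds. Then flick the release lever towards the jaws so that the press springs fully open, take the pressed die out and set it down gently, upright, on the floor of the shallow white tray, leaving the other things where they are.

Things in the scene. Friction and masses are not known exactly. Their poses are not given: they have to be found in the camera images.
- press: Bench press like locking pliers on edge, bare steel, fixed. Origin on the bench below the lower jaw's centre; x runs level from the jaws' mouth to the tail, z up. Base plate x -45 to 205 mm, 90 wide. Lower handle 29 wide, top z = 108, knurled screw at the tail (x 186 to 200). Behind the lower jaw: throat from x = 26 (26 wide, top z = 50), side plates from x = 38 (29 wide, top z = 111).
- lower_jaw (a point): Centre of the top face of the press's lower jaw, a flat round steel table 44 mm across, 50 mm above the bench, on which the die is stood. Axes as the press's. The mouth is open towards -x.
- upper_pad (a point): Centre of the underside of the upper jaw's sprung pad (20 mm across), over the lower jaw; open, it is 67 mm above it, its rear edge 63 mm. The jaw is a C-shaped arm 16 mm wide, rising behind the pad to 112 mm above the lower jaw at x = 30 mm, so a gripper cannot reach the lower jaw from straight above: come from the mouth side, leaning 36 to 50 degrees, a finger either side of the arm.
- handle_grip (a point): Middle of the top face of the movable handle's black rubber grip (66 x 24 mm, 16 thick). In the press's frame: open x = 142, z = 234 mm, sloping up to the tail at 44 degrees (end x = 172, z = 257); locked x = 168, z = 138, sloping down 8 degrees. Its pivot is 120 mm towards the jaws. Pushing straight down at x = 158 stays on the grip, which ends at z = 140 there; 5 to 10 N.
- press_handle (a joint): Movable handle: 0 = fully open (its start; a spring holds it there), 1.22 rad = dead centre, 1.31 rad = over centre against its stop, locked with the die between the jaws. It then stays down by itself.
- release_tab (a point): Middle of the tail-side face of the release lever's steel thumb tab (22 wide, 14 high, 6 mm thick, on a 14 mm wide stem) standing up from the handle ahead of its grip. Handle locked: x = 122, z = 171 mm in the press's frame; handle top just behind it z = 147. Flick it level towards the jaws: the lock lets go after 4 to 8 mm, 4 to 6 N; then the handle springs up 50 degrees under whatever is above.
- release_lever (a joint): Release lever, turning on the handle, sprung back to 0; grows as the tab goes towards the jaws, up to 0.75 rad; the lock lets go at about 0.15 to 0.3 rad. The tab's middle is 29 mm above its pivot.
- die_center (a point): Centre of the body of the small pellet die, a plain steel cylinder 36 mm in diameter and 46 mm high (about 0.3 kg); this point is half-way up, 23 mm above its foot, z along its axis. A dark plunger, 14 mm across, stands 9 to 10 mm proud of its top before pressing, 5 mm after.
- die_plunger (a joint): How far the die's plunger has been pushed in: 0 = right out (it starts at 0 to 0.001), 0.005 m = fully pressed; stiff (9 N), stays where it is pushed.
- balance_pan (a point): Centre of the top of the balance's round steel pan (116 mm across), 74 mm above the bench. The balance is a cream case 190 x 170 mm, 62 mm high under the pan, fixed. The die starts on the pan within 20 mm of this point.
- tray: Shallow white enamelled tray, fixed, 150 mm (its x) by 190 mm (its y), walls 3 mm thick and 16 mm high; origin under its centre on the bench, its floor 3 mm above the bench. The spatula lies along its y on the +x side.
- spatula: Flat steel spatula, 126 mm long, up to 12 mm wide, 3 mm thick, lying in the tray (about 55 mm from the middle towards the tray's +x wall). Leave it.
- jar: Glass jar with a glass stopper, 76 mm across, 138 mm high, upright on the bench; origin under its foot. Leave it.
- mug: Stainless mug, 80 mm across, 85 mm high, upright on the bench; origin under its foot. Leave it.
- big_die: Large steel pellet die with a flanged foot 56 mm across, 84 mm high, on the bench beyond the press; origin under its foot. Not the one to press; leave it.
There are look-alikes about, which are no part of the job. Leave any purple or turquoise look-alike of the part that bears die_center alone.

How it is judged:
On the way, in this order (a step that is already met when the one before it is completed fails the run):
1. the die stands upright on the lower jaw under the pad (within 8 mm of its centre), let go, the handle still open (horizontal distance between die_center and lower_jaw below 0.008 m and z of die_center in the frame of lower_jaw between 0.02 and 0.026 m and angle between die_center's own z axis and vertical below 0.1 rad and contact force between the fingers and die below 0.3 N and value of joint press_handle below 0.3 rad), for 0.2 s.
2. the press is locked over centre on the die, its plunger pressed in, and stays so for 2.5 s with the gripper off it (horizontal distance between die_center and lower_jaw below 0.012 m and z of die_center in the frame of lower_jaw between 0.02 and 0.026 m and angle between die_center's own z axis and vertical below 0.1 rad and value of joint press_handle above 1.26 rad and value of joint die_plunger above 0.004 m and contact force between the fingers and press below 0.3 N and contact force between the fingers and die below 0.3 N), for 2.5 s.
3. the release lever is flicked while the handle is down (value of joint release_lever above 0.1 rad and value of joint press_handle above 0.7 rad).
4. the press has sprung fully open, the lever back, the die still standing on the lower jaw (horizontal distance between die_center and lower_jaw below 0.015 m and z of die_center in the frame of lower_jaw between 0.02 and 0.026 m and angle between die_center's own z axis and vertical below 0.1 rad and value of joint press_handle below 0.12 rad and value of joint release_lever below 0.06 rad), for 0.2 s.
At the end, for the whole second after the job is handed in: The die stands upright (within 0.08 rad) and still on the floor of the tray, wholly inside its walls, its plunger pressed in by more than 4 of its 5 mm; the press is left open (handle within 0.12 rad of fully open) with its release lever back (x of die_center in the frame of tray between -0.058 and 0.058 m and y of die_center in the frame of tray between -0.078 and 0.078 m and z of die_center in the frame of tray between 0.023 and 0.0285 m and angle between die_center's own z axis and vertical below 0.08 rad and linear speed of die below 0.02 m/s and value of joint die_plunger above 0.004 m and value of joint press_handle below 0.12 rad and value of joint release_lever below 0.06 rad); the robot touches nothing.
It fails at once if the die is dropped or banged into the tray (more than 45 N) (contact force between die and tray above 45 N).
It fails at once if the jar, the mug or the large die is moved by more than 30 mm or knocked over (distance of any of jar, mug, big_die from where it was at the start of the episode above 0.03 m or angle between any of jar, mug, big_die's own z axis and vertical above 0.4 rad).
It fails at once if the spatula in the tray is moved by more than 40 mm (distance of spatula from where it was at the start of the episode above 0.04 m).
It also fails if it takes over 72 s, if anything falls off the work surface, if the arm or the gripper's body presses on something with over 40 N, if the wrist force passes 120 N, or if a joint passes its speed limit or range.

ROBOT

A 7-joint arm with a two-finger parallel gripper is mounted at the origin on the work surface. World frame = base frame: x ahead of the robot, y to its left, z up, the work surface at z = 0. Lengths are in m, angles in rad, forces in N, time in s.
With the tool pointing down it reaches from about 0.425 to 0.875 m from the base axis. Payload 4.7 kg.
Tool frame: the origin (TCP) lies midway between the tips of the shut fingers; the grasp point (between the pads) lies 19 mm behind it; z points along the fingers, y is the line along which they close (so a half turn about z gives the same grasp; the last joint's range is limited). The gripper opens to 87 mm and grips with 3 to 60 N. Pads are 19 mm wide; open, the fingers measure 117 mm over their backs; the gripper's body (75 mm by 190 mm) begins 51 mm behind the grasp point.
Start: joints at [0.014, 0.321, -0.07, 1.45, 0.023, 1.371, -0.057], TCP at [0.65, -0, 0.223] pointing down, gripper open.
Joint ranges: [-2.86, 2.86], [-0.3, 2.09], [-1.38, 1.24], [0.06, 2.45], [-1.56, 4.7], [0.09, 2.05], [-2.69, 2.69]. Speed limits (rad/s): [2.57, 2.57, 3.14, 3.14, 3.14, 3.14, 3.14].

INTERFACE

Orientations are given as a rotation vector (axis times angle).
In Python, from bench import ctrl, get_image, calibration gives the robot as it stands.
- The arm moves only by the tool apply_moves, never from a script. Its arguments are lists of equal length, an entry for each row: "dp": the shift along the tool's x, y, z in m, a list of three; "twist": the turn, a rotation vector about the tool's x, y, z in rad, a list of three; "fingers": the closure, from 0 (fully open) to 1 (shut). In form: {"dp": [[dx, dy, dz], ...], "twist": [[ax, ay, az], ...], "fingers": [fingers, ...]}. A call has 1 to 10 rows; each row shifts and turns the commanded pose from where the row before left it, along the tool's axes as they then stand; what a row does not reach is not made up. A row lasts 1/10 s, in which the tool goes at most 50 mm and 8.59 degrees, less where a joint would pass 70% of its speed; a pose out of reach is approached as far as the arm can. A call is refused whole if a number of a shift passes 0.05 or a number of a turn 0.15, either way. A call with a gripper value outside its range is refused whole. The fingers move at their own pace and stop on an object; "newtons" is the grip in N (left out, the last holds). Time passes only in rows, so rows that do not move let the fingers close. It gives the time, the measured TCP pose, the force, the opening and the grip force at its end, in the units of the state.
- ctrl.get_state(): the state, without advancing time (a new reading comes with each control period).
- get_image(name): name is "scene" or "side" or "wrist"; returns the picture (400x640x3 uint8, red, green, blue); there is no depth.
- calibration(name): a dict with "fx", "fy", "cx", "cy" (pixels), "k1" (the pictures are not rectified: a ray, as slopes to the right and down, at radius r is drawn at 1 + k1 r^2 times it, then the intrinsics apply), "eye" and "attitude" of the camera in the world; the wrist camera has in their place "hand_eye" (4x4, takes a point from camera to tool coordinates, whose origin is the TCP and whose axes are the flange's). Camera axes: x right, y up, looking along -z (the intrinsics and any distortion apply to the point x, -y, -z); pixel columns grow to the right and rows downward; lengths in m; the calibration is good to about 2 mm. A picture is of the moment at which its call begins: read the wrist's pose just before it. calibration takes no time and is no camera call.
- ctrl.close_job(): hands the job in; it is judged then, once.
The state is a dict: "time": time; "joint_positions": joint angles; "qd": joint speeds; "joint_torque": joint torques, N m; "position": TCP position; "tool_rot": TCP orientation; "ft_force": force on the tool from outside, world axes, zero at the start; "torque": the same for the moment, N m; "grip_width": opening from 0.0 (shut) to 1.0 (fully open); "grip_force": force on a finger pad.
Only numpy, scipy, OpenCV 4.12 (cv2) and the standard library are available. Lean on these libraries where they do the work, as an engineer would, in place of code of your own. Each camera call takes 0.05 s, during which the arm holds its last target. There are 200 camera calls.

## Working session

There is one attempt and no reset: what is moved stays moved. The work goes in short steps, Python scripts to look and compute and a tool call to move; the robot and the scene stay as the last step left them, time stands still between calls to the robot, and variables do not carry over. Pictures are saved under pics/ and viewed, at most 10 in all, crops included, and the job is handed in when it is done.

Besides the shell and the picture viewer there is one more tool, called after "Request:" as name(argument=value, ...) on one line, values as JSON. apply_moves: Moves the arm, as the interface text tells. Its arguments: {"type":"object","properties":{"dp":{"type":"array"},"twist":{"type":"array"},"fingers":{"type":"array"},"newtons":{"type":"number"}},"required":["dp","twist","fingers"]}

```bash
mkdir -p pics; ls; cat > h.py <<'E'
import numpy as np,cv2
from scipy.spatial.transform import Rotation as R
from bench import ctrl,get_image,calibration
def snap(n,f):
    im=get_image(n); cv2.imwrite(f'pics/{f}.png',im[:,:,::-1]); return im
E
python3 - <<'E'
from h import *
for n in('scene','side','wrist'):
    print(n,calibration(n)); snap(n,n+'0')
print(ctrl.get_state())
a=cv2.imread('pics/scene0.png');b=cv2.imread('pics/side0.png')
E
```

```text
pics
scene {'fx': 512.9246714382381, 'fy': 512.9246714382381, 'cx': 316.8951945441219, 'cy': 206.07372944656797, 'k1': -0.002085401691616623, 'eye': array([ 1.42205543, -0.6809452 ,  1.18452482]), 'attitude': array([0.71012496, 0.35241858, 0.90641968])}
side {'fx': 450.6102815009038, 'fy': 450.6102815009038, 'cx': 317.31411408340193, 'cy': 198.5231477394247, 'k1': 0.02978342564725058, 'eye': array([0.31709448, 1.03570305, 1.02477893]), 'attitude': array([ 0.1694616 , -1.29114537, -2.60378062])}
wrist {'fx': 299.38271786314425, 'fy': 299.38271786314425, 'cx': 327.0198810329015, 'cy': 199.380427657388, 'k1': -0.042343732264563595, 'hand_eye': array([[ 7.69485407e-04,  9.68711920e-01,  2.48186671e-01,
         6.80053528e-02],
       [ 9.99999545e-01, -6.05570775e-04, -7.36789887e-04,
         7.96938237e-04],
       [-5.63442551e-04,  2.48187125e-01, -9.68711946e-01,
        -1.62395339e-01],
       [ 0.00000000e+00,  0.00000000e+00,  0.00000000e+00,
         1.00000000e+00]])}
{'time': 0.15, 'joint_positions': array([ 0.01411667,  0.32166824, -0.07008693,  1.45141133,  0.02263195,
        1.37078534, -0.05690051]), 'qd': array([ 1.25603790e-03, -2.72408118e-03,  6.88553949e-04, -2.50271645e-03,
       -1.59952779e-04,  3.73530237e-04,  2.94960973e-05]), 'joint_torque': array([ 2.16972071e-04, -4.91794288e+01, -4.04079035e-01, -3.12878716e+01,
       -6.39387709e-02,  4.04033612e-02,  9.90178205e-05]), 'position': array([ 6.49578648e-01, -6.73644031e-05,  2.21694395e-01]), 'tool_rot': array([-2.22074106e+00, -2.22077659e+00,  1.77458954e-03]), 'ft_force': array([ 0.0146909 , -0.62837858,  0.75416095]), 'torque': array([ 0.00594766,  0.06139916, -0.01801001]), 'grip_force': 0.0, 'grip_width': 0.9986199984741347}
```

View pics/scene0.png

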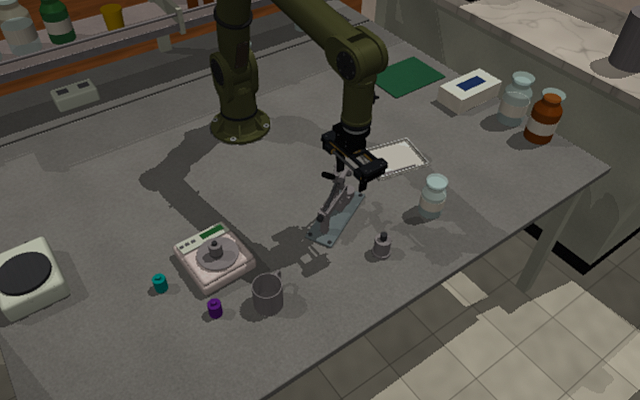

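View pics/side0.png

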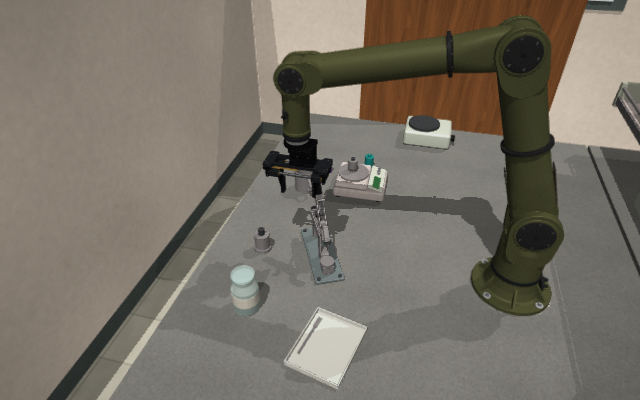

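The scene shows the balance at about (213,255) with a grey die on the pan at (215,248). The turquoise (160,283) and purple (215,308) cylinders are look-alikes, and the big die is at (383,245). The jar is at (434,197), the mug at (267,293), the tray at (400,157) and the press at (340,210). The grey cylinder on the pan fits the description. I'll confirm that in an enlarged crop, along with the press.

```bash
python3 - <<'E'
import cv2,numpy as np
a=cv2.imread('pics/scene0.png');b=cv2.imread('pics/side0.png');w=cv2.imread('pics/wrist0.png')
f=lambda i,x,y,W,H:cv2.resize(i[y:y+H,x:x+W],(400,300),interpolation=cv2.INTER_CUBIC)
c=np.vstack([np.hstack([f(a,290,140,160,120),f(a,150,210,160,120)]),np.hstack([f(b,260,170,160,120),cv2.resize(w,(400,300))])])
cv2.imwrite('pics/c1.png',c)
E
```

```text
(no output)
```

View pics/c1.png

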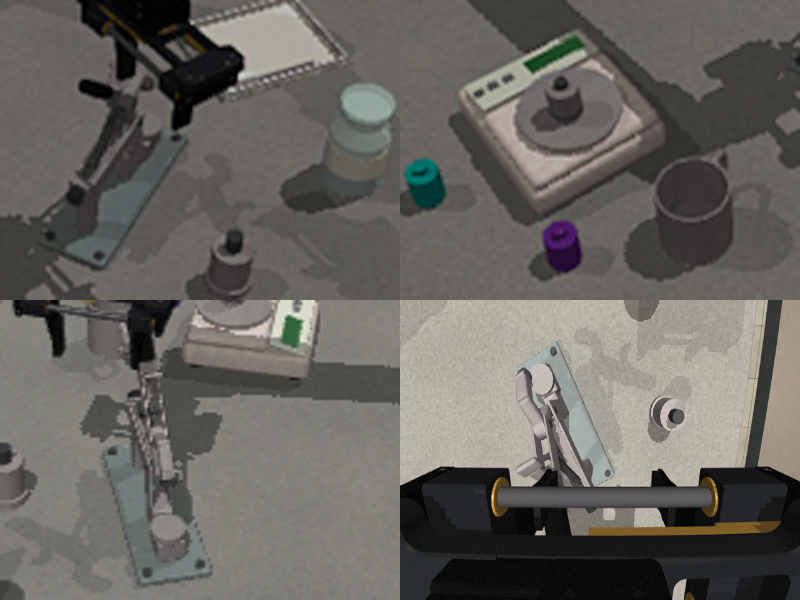

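Request:
apply_moves(dp=[[0,0,-0.04],[0,0,-0.04],[0,0,-0.04],[0,0,-0.03],[-0.04,0,0],[-0.04,0,0],[-0.04,0,0],[-0.04,0,0],[0,0,0],[0,0,0]], twist=[[0,0,0],[0,0,0],[0,0,0],[0,0,0],[0,0,0],[0,0,0],[0,0,0],[0,0,0],[0,0,0],[0,0,0]], fingers=[0,0,0,0,0,0,0,0,0,0], newtons=25)

```text
time: 1.15
position: [0.6497, -0.1614, 0.3719]
tool_rot: [-2.224, -2.218, 0.001]
ft_force: [0.5, 0.9, -0.6]
grip_width: 1.002
grip_force: 0.0
```

```bash
cat >> h.py <<'E'
def cam(n,st=None):
    c=calibration(n)
    if n=='wrist':
        st=st or ctrl.get_state(); T=np.eye(4); T[:3,:3]=R.from_rotvec(st['tool_rot']).as_matrix(); T[:3,3]=st['position']
        T=T@c['hand_eye']; return c,T[:3,:3],T[:3,3]
    return c,R.from_rotvec(c['attitude']).as_matrix(),c['eye']
def rays(C,uv):
    c,Rm,o=C; uv=np.atleast_2d(uv).astype(float)
    K=np.array([[c['fx'],0,c['cx']],[0,c['fy'],c['cy']],[0,0,1]])
    p=cv2.undistortPoints(uv.reshape(-1,1,2),K,np.array([c['k1'],0,0,0,0]))[:,0]
    d=np.c_[p[:,0],-p[:,1],-np.ones(len(p))]@Rm.T
    return o,d/np.linalg.norm(d,axis=1)[:,None]
def onz(C,uv,z):
    o,d=rays(C,uv); return o+d*((z-o[2])/d[:,2])[:,None]
def cross(C1,u1,C2,u2):
    o1,d1=rays(C1,u1);o2,d2=rays(C2,u2);d1=d1[0];d2=d2[0]
    s,t=np.linalg.lstsq(np.c_[d1,-d2],o2-o1,rcond=None)[0]
    a=o1+s*d1;b=o2+t*d2; return (a+b)/2,np.linalg.norm(a-b)
def proj(C,P):
    c,Rm,o=C; q=(np.atleast_2d(P)-o)@Rm; s=np.c_[q[:,0]/-q[:,2],-q[:,1]/-q[:,2]]
    s=s*(1+c['k1']*(s**2).sum(1))[:,None]
    return s*[c['fx'],c['fy']]+[c['cx'],c['cy']]
E
python3 - <<'E'
from h import *
import pickle
st=ctrl.get_state(); print(st['time'],st['position'],st['tool_rot'])
pickle.dump(st,open('st1.pkl','wb'))
w=snap('wrist','w1');a=snap('scene','s1');b=snap('side','d1')
f=lambda i,x,y,W,H:cv2.resize(i[y:y+H,x:x+W],(400,300),interpolation=cv2.INTER_CUBIC)
c=np.vstack([np.hstack([f(a,290,140,160,120),f(a,150,210,160,120)]),np.hstack([f(b,260,200,200,150),cv2.resize(w,(400,300))])])
cv2.imwrite('pics/c2.png',c[:,:,::-1])
E
```

```text
1.15 [ 0.64966857 -0.16138124  0.37192066] [-2.22379532e+00 -2.21779814e+00  7.23347793e-04]
```

View pics/c2.png

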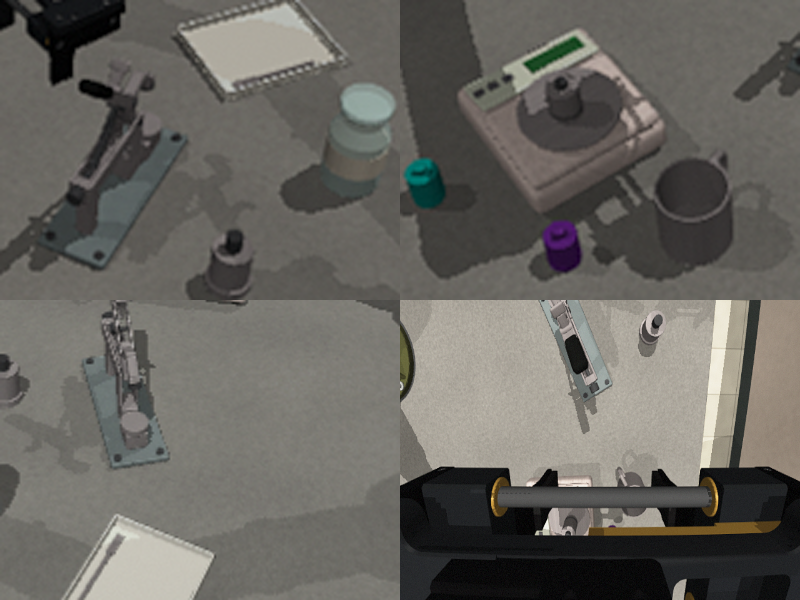

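```bash
python3 - <<'E'
from h import *
import pickle
S=cam('scene');D=cam('side')
st0=dict(position=np.array([6.49578648e-01,-6.73644031e-05,2.21694395e-01]),tool_rot=np.array([-2.22074106,-2.22077659,1.77458954e-03]))
W0=cam('wrist',st0)
print('plate corner x3',[cross(S,s,D,d) for s,d in(((305.2,238.4),(301.5,229)),((364.8,195.2),(316.5,283.5)))])
print('jaw', onz(D,[(327.5,260.5)],.05), 'die',cross(S,(215.5,247),D,(352.5,163)),onz(S,[(215.5,248)],.097))
for f,C,box in(('scene0',S,(290,170,380,260)),('scene1' if 0 else 's1',S,(290,170,380,260)),('d1',D,(290,215,350,300)),('wrist0',W0,(400,40,520,280))):
    im=cv2.imread(f'pics/{f}.png').astype(int); x0,y0,x1,y1=box
    m=np.zeros(im.shape[:2],np.uint8); s=im[y0:y1,x0:x1]
    m[y0:y1,x0:x1]=((s[...,0]-s[...,2])>8)
    m=cv2.morphologyEx(m,cv2.MORPH_OPEN,np.ones((2,2)))
    n,l,stt,_=cv2.connectedComponentsWithStats(m)
    big=[i for i in range(1,n) if stt[i,4]>40]
    ys,xs=np.nonzero(np.isin(l,big)); P=onz(C,np.c_[xs+0.,ys+0.],.008)[:,:2]*1000
    (c,wh,ang)=cv2.minAreaRect(P.astype(np.float32)); print(f,len(xs),c,wh,ang); print(cv2.boxPoints((c,wh,ang)).round(1).tolist())
    cv2.imwrite(f'pics/m_{f}.png',m*255)
E
```

```text
plate corner x3 [(array([ 0.64135919, -0.10724953,  0.01006399]), np.float64(0.07594351819397326)), (array([0.5572811 , 0.14504766, 0.00303607]), np.float64(0.0022185875274885556))]
jaw [[0.53683819 0.08785884 0.05      ]] die (array([ 0.55538976, -0.38234747,  0.10442002]), np.float64(0.000748861685551416)) [[ 0.55212071 -0.3820543   0.097     ]]Traceback (most recent call last):
  File "<stdin>", line 15, in <module>
  File "h.py", line 19, in onz
    o,d=rays(C,uv); return o+d*((z-o[2])/d[:,2])[:,None]
        ~~~~^^^^^^
  File "h.py", line 15, in rays
    p=cv2.undistortPoints(uv.reshape(-1,1,2),K,np.array([c['k1'],0,0,0,0]))[:,0]
      ~~~~~~~~~~~~~~~~~~~^^^^^^^^^^^^^^^^^^^^^^^^^^^^^^^^^^^^^^^^^^^^^^^^^^
cv2.error: OpenCV(4.12.0) /io/opencv/modules/calib3d/src/undistort.dispatch.cpp:347: error: (-215:Assertion failed) CV_IS_MAT(_src) && CV_IS_MAT(_dst) && (_src->rows == 1 || _src->cols == 1) && (_dst->rows == 1 || _dst->cols == 1) && _src->cols + _src->rows - 1 == _dst->rows + _dst->cols - 1 && (CV_MAT_TYPE(_src->type) == CV_32FC2 || CV_MAT_TYPE(_src->type) == CV_64FC2) && (CV_MAT_TYPE(_dst->type) == CV_32FC2 || CV_MAT_TYPE(_dst->type) == CV_64FC2) in function 'cvUndistortPointsInternal'
```

```bash
cat > plate.py <<'E'
from h import *
S=cam('scene');D=cam('side')
st0=dict(position=np.array([6.49578648e-01,-6.73644031e-05,2.21694395e-01]),tool_rot=np.array([-2.22074106,-2.22077659,1.77458954e-03]))
W0=cam('wrist',st0)
for f,C,box in(('scene0',S,(300,185,380,255)),('s1',S,(290,170,380,255)),('d1',D,(290,215,350,300)),('wrist0',W0,(400,40,500,255))):
    im=cv2.imread(f'pics/{f}.png').astype(int); x0,y0,x1,y1=box
    m=np.zeros(im.shape[:2],np.uint8); s=im[y0:y1,x0:x1]
    r=(s[...,0]-s[...,2])/s.sum(2).clip(1)
    m[y0:y1,x0:x1]=(r>.03)&(s.sum(2)>90)
    m=cv2.morphologyEx(m,cv2.MORPH_OPEN,np.ones((2,2)))
    n,l,stt,_=cv2.connectedComponentsWithStats(m)
    big=[i for i in range(1,n) if stt[i,4]>25]
    print(f,np.percentile(r,[5,50,75,90,97]).round(3),len(big))
    ys,xs=np.nonzero(np.isin(l,big))
    if len(xs)<50: continue
    P=onz(C,np.c_[xs+0.,ys+0.],.006)[:,:2]*1000
    (c,wh,ang)=cv2.minAreaRect(P.astype(np.float32)); print(len(xs),c,wh,ang); print(cv2.boxPoints((c,wh,ang)).round(1).tolist())
E
python3 plate.py; python3 - <<'E'
import cv2
i=cv2.imread('pics/scene0.png');print(i[228,312],i[215,350],i[235,340]);i=cv2.imread('pics/d1.png');print(i[270,312],i[290,330],i[270,350]);i=cv2.imread('pics/wrist0.png');print(i[100,460],i[60,490],i[100,380])
E
```

```text
scene0 [-0.031 -0.025 -0.017  0.028  0.032] 0
s1 [-0.031 -0.026 -0.021  0.026  0.031] 1
d1 [-0.027 -0.021 -0.015  0.023  0.027] 0
wrist0 [-0.038 -0.031 -0.028 -0.024  0.   ] 0
[62 63 57] [91 90 83] [81 85 87]
[90 91 83] [111 116 118] [120 127 128]
[177 188 193] [142 151 157] [145 156 160]
```

```bash
sed -i "s/r>.03/r>.005/; s/(400,40,500,255)/(170,40,350,262)/; s/stt\[i,4\]>25/stt[i,4]>15/" plate.py; sed -i '$a\    np.save(f"P_{f}.npy",P); vis=cv2.resize(np.where(np.isin(l,big)[...,None],[0,255,0],im)[y0:y1,x0:x1].astype(np.uint8),(400,300)); cv2.imwrite(f"pics/v_{f}.png",vis)' plate.py
python3 plate.py; python3 - <<'E'
import cv2,numpy as np
g=[cv2.imread(f'pics/v_{f}.png') for f in('scene0','s1','d1','wrist0')]
cv2.imwrite('pics/v.png',np.vstack([np.hstack(g[:2]),np.hstack(g[2:])]))
E
```

```text
scene0 [-0.031 -0.025 -0.017  0.028  0.032] 1
1038 (580.2467041015625, 13.928070068359375) (90.28486633300781, 255.59396362304688) 26.821670532226562
[[482.29998779296875, 107.5999984741211], [597.5999755859375, -120.5], [678.2000122070312, -79.80000305175781], [562.9000244140625, 148.3000030517578]]
s1 [-0.031 -0.026 -0.021  0.026  0.031] 1
1028 (581.4849243164062, 13.806747436523438) (88.73787689208984, 253.21945190429688) 26.223838806152344
[[485.70001220703125, 107.80000305175781], [597.5999755859375, -119.4000015258789], [677.2000122070312, -80.19999694824219], [565.2999877929688, 147.0]]
d1 [-0.027 -0.021 -0.015  0.023  0.027] 2
960 (571.4750366210938, 19.978179931640625) (89.92279052734375, 252.56527709960938) 26.89101219177246
[[474.29998779296875, 112.30000305175781], [588.5, -113.0], [668.7000122070312, -72.30000305175781], [554.5, 152.89999389648438]]
wrist0 [-0.037 -0.029 -0.011  0.013  0.017] 2
6586 (578.7353515625, 14.912521362304688) (89.58851623535156, 250.80123901367188) 27.63860511779785
[[480.8999938964844, 105.19999694824219], [597.2000122070312, -117.0], [676.5999755859375, -75.4000015258789], [560.2000122070312, 146.8000030517578]]
```

View pics/v.png

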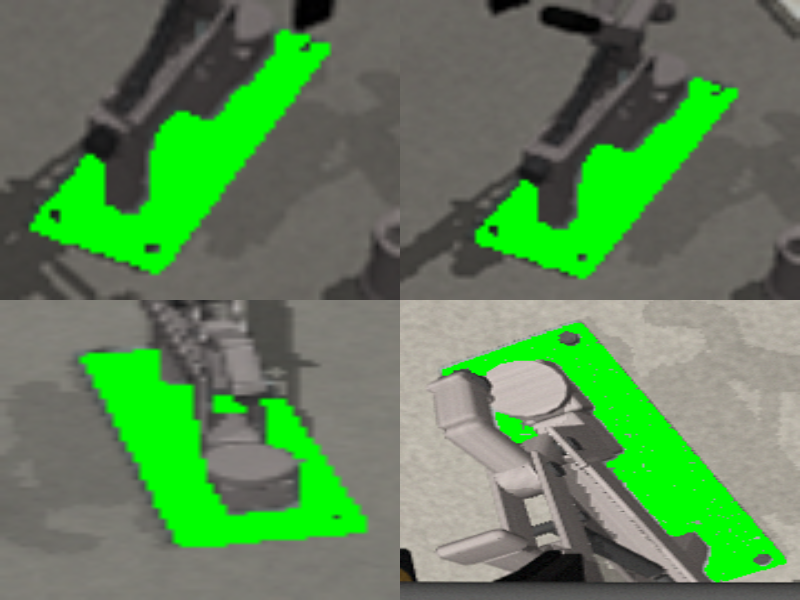

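The views show the plate clearly: jaws end at about (0.52, 0.13), tail at (0.64, -0.10), yaw about -63°. The crop confirmed the grey die on the pan. I'll lean the tool 45° towards press +x in place, and use that same attitude for both the pick and the press.

Request:
apply_moves(dp=[[0,0,0],[0,0,0],[0,0,0],[0,0,0],[0,0,0],[0,0,0],[0,0,0],[0,0,0],[0,0,0],[0,0,0]], twist=[[0,0,-0.12],[0,0,-0.12],[0,0,-0.12],[0,0,-0.11],[0,-0.13,0],[0,-0.13,0],[0,-0.13,0],[0,-0.13,0],[0,-0.13,0],[0,-0.135,0]], fingers=[0,0,0,0,0,0,0,0,0,0])

```text
time: 2.3
position: [0.6506, -0.1571, 0.3743]
tool_rot: [1.259, 2.059, -0.521]
ft_force: [0.6, -0.9, -0.5]
grip_width: 1.001
grip_force: 0.0
```

```bash
cat >> h.py <<'E'
TH=np.deg2rad(45)
def Rt(yaw=-63.,th=TH):
    y=np.deg2rad(yaw); p=np.array([np.cos(y),np.sin(y),0]); Z=np.array([0,0,1.]); z=np.sin(th)*p-np.cos(th)*Z
    yy=np.cross(Z,p); return np.c_[np.cross(yy,z),yy,z]
def go(target,Rg=None,st=None):
    st=st or ctrl.get_state(); Rc=R.from_rotvec(st['tool_rot']).as_matrix()
    Rg=Rc if Rg is None else Rg
    print('t',st['time'],'pos',st['position'].round(4),'R',Rc.round(3).tolist(),'q',st['joint_positions'].round(2),'w',round(st['grip_width'],3),'gf',st['grip_force'])
    print('twist(tool)',R.from_matrix(Rc.T@Rg).as_rotvec().round(4),'dp before twist',(Rc.T@(np.array(target)-st['position'])).round(4),'dp after',(Rg.T@(np.array(target)-st['position'])).round(4))
E
python3 - <<'E'
from h import *
Rg=Rt(); die=np.array([.555,-.382,.101])
go(die-.081*Rg[:,2],Rg)
st0=dict(position=np.array([6.49578648e-01,-6.73644031e-05,2.21694395e-01]),tool_rot=np.array([-2.22074106,-2.22077659,1.77458954e-03]))
print(onz(cam('wrist',st0),[(228.5,105.1)],.05))
E
```

```text
t 2.3 pos [ 0.6506 -0.1571  0.3743] R [[-0.319, 0.889, 0.327], [0.627, 0.457, -0.631], [-0.711, 0.004, -0.703]] q [-0.08  0.06 -0.12  1.67  0.81  1.26  0.08] w 1.001 gf 0.0
twist(tool) [ 0.005   0.0055 -0.0001] dp before twist [ 0.0835 -0.1884  0.2219] dp after [ 0.0823 -0.1872  0.2233]
[[0.54473673 0.08636618 0.05      ]]
```

Request:
apply_moves(dp=[[0,-0.047,0],[0,-0.047,0],[0,-0.047,0],[0,-0.047,0],[0,0,0.045],[0,0,0.045],[0,0,0.045],[0.04,0,0.035],[0.04,0,0],[0,0,0]], twist=[[0,0,0],[0,0,0],[0,0,0],[0,0,0],[0,0,0],[0,0,0],[0,0,0],[0,0,0],[0,0,0],[0,0,0]], fingers=[0,0,0,0,0,0,0,0,0,0])

```text
time: 3.3
position: [0.5119, -0.298, 0.1918]
tool_rot: [1.265, 2.076, -0.53]
ft_force: [0.1, -0.6, -0.8]
grip_width: 0.999
grip_force: 0.0
```

```bash
python3 - <<'E'
from h import *
import pickle
st=ctrl.get_state(); pickle.dump(st,open('st2.pkl','wb'))
go([.529,-.331,.158],Rt())
w=snap('wrist','w2');a=snap('scene','s2');b=snap('side','d2')
print(proj(cam('wrist',st),[[.555,-.382,.097],[.555,-.382,.074],[.555,-.382,.12]]))
f=lambda i,x,y,W,H:cv2.resize(i[y:y+H,x:x+W],(400,300),interpolation=cv2.INTER_CUBIC)
c=np.vstack([np.hstack([f(a,170,210,120,90),f(b,310,140,100,75)]),np.hstack([f(w,240,0,160,120),cv2.resize(w,(400,300))])])
cv2.imwrite('pics/c3.png',c[:,:,::-1])
E
```

```text
t 3.3 pos [ 0.5119 -0.298   0.1918] R [[-0.33, 0.891, 0.313], [0.632, 0.455, -0.628], [-0.701, -0.01, -0.713]] q [ 0.2  -0.08 -0.1   2.19  0.94  0.81 -0.02] w 0.999 gf 0.0
twist(tool) [-0.0061 -0.0083  0.0074] dp before twist [-0.0028  0.0006  0.0501] dp after [-0.0024  0.0003  0.0502]
[[326.99600856 192.17179726]
 [327.17782578 173.75749699]
 [326.79935281 212.0924053 ]]
```

View pics/c3.png

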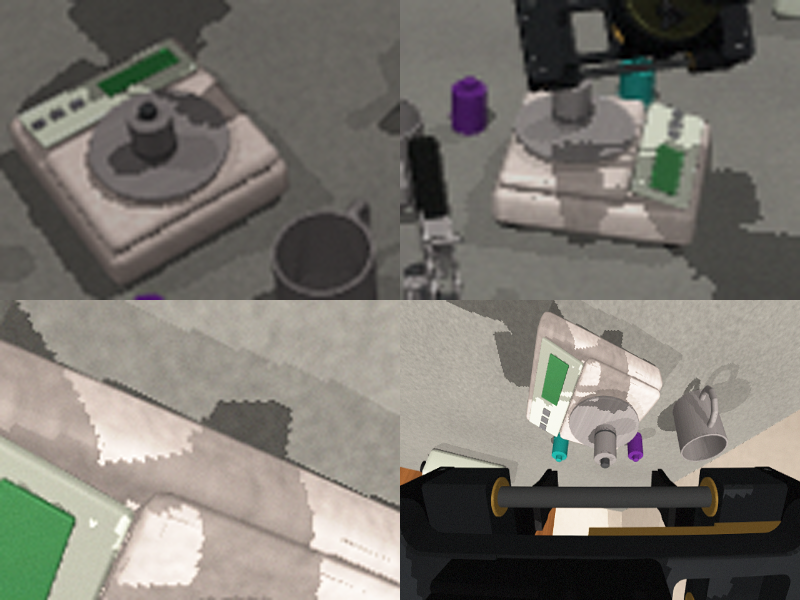

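```bash
python3 - <<'E'
from h import *
import pickle
a=np.linspace(0,2*np.pi,60); ring=np.c_[np.cos(a),np.sin(a),0*a]
for n in('scene','side','wrist'):
    C=cam(n,pickle.load(open('st2.pkl','rb')) if n=='wrist' else None); c=np.array([.555,-.382,.074])
    for r,h in((.018,0),(.018,.046),(.007,.0555),(.058,0)):
        u=proj(C,c+ring*r+[0,0,h]); print(n,r,h,'x',u[:,0].min().round(1),u[:,0].max().round(1),'y',u[:,1].min().round(1),u[:,1].max().round(1))
    g=cv2.cvtColor(cv2.imread(f'pics/{n[0] if n!="side" else "d"}2.png'),cv2.COLOR_BGR2GRAY).astype(int)
    u=proj(C,c+[0,0,.023])[0].round().astype(int); print('row',g[u[1],u[0]-22:u[0]+23].tolist(),u); print('col',g[u[1]-24:u[1]+25,u[0]].tolist())
E
```

```text
scene 0.018 0 x 210.5 223.7 y 248.9 259.2
scene 0.018 0.046 x 208.1 221.7 y 238.1 248.5
scene 0.007 0.0555 x 211.8 217.1 y 239.0 243.0
scene 0.058 0 x 195.7 238.4 y 237.8 271.1
row [73, 90, 126, 132, 116, 107, 109, 109, 107, 106, 106, 107, 107, 111, 84, 48, 50, 74, 80, 85, 82, 75, 69, 52, 44, 50, 50, 45, 83, 113, 113, 109, 110, 111, 111, 112, 112, 113, 115, 117, 117, 117, 115, 111, 106] [216 249]
col [97, 69, 51, 54, 55, 52, 54, 83, 108, 105, 110, 98, 70, 90, 109, 107, 80, 46, 26, 28, 60, 97, 114, 101, 69, 45, 48, 49, 49, 49, 50, 47, 37, 38, 43, 78, 113, 109, 107, 109, 110, 110, 112, 112, 87, 64, 81, 133, 181]
side 0.018 0 x 347.6 357.0 y 167.2 172.4
side 0.018 0.046 x 348.0 357.7 y 156.9 162.1
side 0.007 0.0555 x 351.1 354.9 y 156.3 158.3
side 0.058 0 x 337.0 367.6 y 161.5 178.4
row [68, 124, 125, 122, 123, 122, 121, 121, 119, 136, 182, 160, 137, 129, 131, 128, 120, 79, 79, 88, 92, 89, 92, 87, 81, 72, 77, 127, 127, 124, 126, 131, 151, 181, 194, 190, 190, 199, 195, 132, 67, 82, 119, 140, 122] [353 165]
col [27, 23, 97, 122, 118, 100, 81, 81, 64, 52, 52, 44, 31, 30, 31, 11, 17, 20, 19, 22, 15, 119, 94, 91, 92, 92, 91, 91, 89, 66, 89, 100, 133, 130, 133, 82, 79, 79, 80, 80, 100, 101, 122, 121, 125, 130, 122, 92, 101]
wrist 0.018 0 x 310.1 344.3 y 163.2 183.4
wrist 0.018 0.046 x 308.3 345.3 y 202.7 220.5
wrist 0.007 0.0555 x 319.4 334.0 y 217.4 224.1
wrist 0.058 0 x 271.7 382.9 y 135.4 201.8
row [179, 180, 184, 183, 190, 160, 96, 94, 96, 101, 107, 114, 118, 119, 122, 123, 126, 129, 127, 127, 129, 132, 135, 135, 136, 136, 136, 134, 135, 135, 136, 137, 138, 137, 136, 133, 130, 126, 119, 113, 123, 166, 192, 185, 180] [327 192]
col [131, 131, 128, 117, 103, 53, 70, 123, 134, 122, 131, 131, 133, 132, 133, 133, 131, 129, 132, 131, 135, 131, 132, 134, 135, 133, 132, 132, 135, 130, 129, 130, 139, 133, 138, 142, 179, 179, 185, 184, 185, 182, 84, 62, 65, 64, 65, 67, 67]
```

Wrist, scene and side agree on the die at (0.555, -0.382): body at wrist (328,191) and scene (215,249), foot edge at scene row 259. I'll advance and grip.

```bash
python3 - <<'E'
from h import *
Rg=Rt(); go(np.array([.555,-.382,.100])+.019*Rg[:,2],Rg)
E
```

```text
t 3.45 pos [ 0.5161 -0.3015  0.1998] R [[-0.321, 0.892, 0.32], [0.63, 0.453, -0.631], [-0.707, -0.001, -0.707]] q [ 0.2  -0.09 -0.09  2.18  0.94  0.81 -0.02] w 1.002 gf 0.0
twist(tool) [-0.0016  0.0002 -0.0001] dp before twist [ 0.0074 -0.0017  0.1528] dp after [ 0.0074 -0.0019  0.1528]
```

Request:
apply_moves(dp=[[0.007,-0.002,0.03],[0,0,0.03],[0,0,0.03],[0,0,0.03],[0,0,0.02],[0,0,0.013],[0,0,0],[0,0,0],[0,0,0],[0,0,0]], twist=[[0,0,0],[0,0,0],[0,0,0],[0,0,0],[0,0,0],[0,0,0],[0,0,0],[0,0,0],[0,0,0],[0,0,0]], fingers=[0,0,0,0,0,0,0,0,0,0.1])

```text
time: 4.45
position: [0.5599, -0.3948, 0.0863]
tool_rot: [1.268, 2.063, -0.526]
ft_force: [-0.3, 1.1, 0.7]
grip_width: 0.965
grip_force: 0.0
```

```bash
python3 - <<'E'
from h import *
Rg=Rt(); go(np.array([.555,-.382,.100])+.019*Rg[:,2],Rg)
E
```

```text
t 4.45 pos [ 0.5599 -0.3948  0.0863] R [[-0.32, 0.892, 0.319], [0.631, 0.452, -0.631], [-0.707, -0.001, -0.707]] q [ 0.28  0.22  0.01  2.12  1.26  0.56 -0.27] w 0.965 gf 0.0
twist(tool) [-0.0026 -0.0002 -0.0012] dp before twist [-0.      0.0014 -0.0003] dp after [-0.      0.0014 -0.0003]
```

Exactly there. I'll close slowly so the die self-centres, then lift straight up (tool -x/-z at 45°).

Request:
apply_moves(dp=[[0,0,0],[0,0,0],[0,0,0],[0,0,0],[0,0,0],[0,0,0],[0,0,0],[0,0,0],[0,0,0],[0,0,0]], twist=[[0,0,0],[0,0,0],[0,0,0],[0,0,0],[0,0,0],[0,0,0],[0,0,0],[0,0,0],[0,0,0],[0,0,0]], fingers=[0.25,0.4,0.45,0.5,0.55,0.6,0.7,1,1,1], newtons=30)

```text
time: 5.45
position: [0.5594, -0.3951, 0.085]
tool_rot: [1.269, 2.065, -0.527]
ft_force: [2.3, 0.2, -0.4]
grip_width: 0.404
grip_force: 30.0
```

Request:
apply_moves(dp=[[-0.005,0,-0.005],[-0.015,0,-0.015],[-0.02,0,-0.02],[-0.02,0,-0.02],[-0.02,0,-0.02],[-0.02,0,-0.02],[0,0,0],[0,0,0],[0,0,0]], twist=[[0,0,0],[0,0,0],[0,0,0],[0,0,0],[0,0,0],[0,0,0],[0,0,0],[0,0,0],[0,0,0]], fingers=[1,1,1,1,1,1,1,1,1])

```text
time: 6.35
position: [0.5579, -0.3951, 0.2238]
tool_rot: [1.271, 2.068, -0.529]
ft_force: [-0.6, 1.1, -3.4]
grip_width: 0.405
grip_force: 30.0
```

```bash
python3 - <<'E'
from h import *
Rg=Rt(); P=np.array([.5415,.087,.05]); px=Rg[:,1]; px=np.array([.454,-.891,0])
st=ctrl.get_state()
go(P-.11*px+[0,0,.25],Rg)
w=snap('wrist','w3');b=snap('side','d3');a=snap('scene','s3')
u=proj(cam('side'),st['position']-.019*Rg[:,2])[0].astype(int);v=proj(cam('scene'),st['position']-.019*Rg[:,2])[0].astype(int);print(u,v)
f=lambda i,x,y,W,H:cv2.resize(i[y:y+H,x:x+W],(400,300),interpolation=cv2.INTER_CUBIC)
c=np.vstack([np.hstack([f(a,v[0]-60,v[1]-45,120,90),f(b,u[0]-40,u[1]-30,80,60)]),np.hstack([f(w,247,120,160,120),f(a,290,120,160,120)])])
cv2.imwrite('pics/c4.png',c[:,:,::-1])
E
```

```text
t 6.35 pos [ 0.5579 -0.3951  0.2238] R [[-0.323, 0.893, 0.313], [0.633, 0.45, -0.63], [-0.704, -0.005, -0.71]] q [ 0.32  0.03 -0.03  2.01  0.89  0.72  0.19] w 0.405 gf 29.996665930375457
twist(tool) [-0.0069 -0.0044  0.0002] dp before twist [ 0.3348  0.2013 -0.4406] dp after [ 0.3329  0.2042 -0.4407]
[355 131] [207 212]
```

View pics/c4.png

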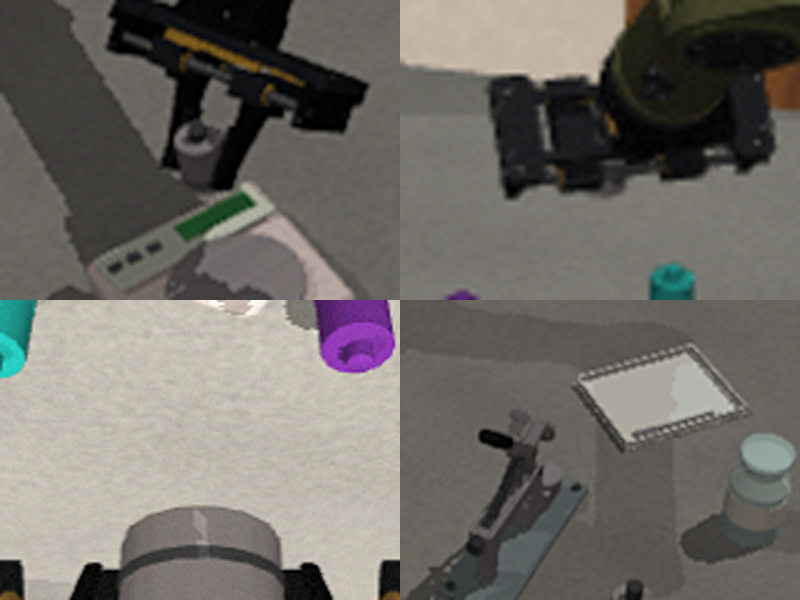

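Lifted (wrist reads -3.4 N, width 0.405). The die sits between the pads with its groove near the foot. I'll rise above the press and cross to the mouth side.

Request:
apply_moves(dp=[[-0.027,0,-0.027],[-0.027,0,-0.027],[-0.027,0,-0.027],[-0.025,0,-0.025],[0.014,0.007,-0.014],[0.027,0.015,-0.027],[0.027,0.015,-0.027],[0.027,0.015,-0.027],[0.027,0.015,-0.027],[0.027,0.015,-0.027]], twist=[[0,0,0],[0,0,0],[0,0,0],[0,0,0],[0,0,0],[0,0,0],[0,0,0],[0,0,0],[0,0,0],[0,0,0]], fingers=[1,1,1,1,1,1,1,1,1,1])

```text
time: 7.5
position: [0.5376, -0.1687, 0.3755]
tool_rot: [1.269, 2.065, -0.528]
ft_force: [0.8, 0.1, -1.8]
grip_width: 0.406
grip_force: 30.0
```

Request:
apply_moves(dp=[[0.027,0.015,-0.027],[0.027,0.015,-0.027],[0.027,0.015,-0.027],[0.027,0.015,-0.027],[0.027,0.015,-0.027],[0.027,0.015,-0.027],[0.027,0.015,-0.027],[0.022,0.012,-0.022],[0,0,0],[0,0,0]], twist=[[0,0,0],[0,0,0],[0,0,0],[0,0,0],[0,0,0],[0,0,0],[0,0,0],[0,0,0],[0,0,0],[0,0,0]], fingers=[1,1,1,1,1,1,1,1,1,1])

```text
time: 8.5
position: [0.5083, 0.1498, 0.3754]
tool_rot: [1.267, 2.067, -0.528]
ft_force: [-0.0, -0.7, -2.1]
grip_width: 0.407
grip_force: 30.0
```

```bash
python3 - <<'E'
from h import *
Rg=Rt(); P=np.array([.542,.0867,.05]); px=np.array([.454,-.891,0])
# TCP when die centre at D: D + .0137*px - [0,0,.012]
D=P+[0,0,.023+.004]-.11*px
go(D+.0137*px-[0,0,.012],Rg)
a=np.linspace(0,2*np.pi,90); ring=np.c_[np.cos(a),np.sin(a),0*a]*.018
st=dict(position=np.array([.5579,-.3951,.2238]),tool_rot=np.array([1.271,2.068,-.529]))
for off in(-.003,0,.003):
    c=st['position']-(.0137+off)*px+[0,0,.012-.023]; u=proj(cam('wrist',st),c+ring); print(off,u.min(0),u.max(0))
E
```

```text
t 8.5 pos [0.5083 0.1498 0.3754] R [[-0.323, 0.892, 0.317], [0.631, 0.453, -0.63], [-0.706, -0.004, -0.709]] q [-0.18  0.13 -0.7   1.62  0.8   1.75 -0.4 ] w 0.407 gf 29.99673804268241
twist(tool) [-0.004  -0.0023  0.0018] dp before twist [0.2366 0.0026 0.2025] dp after [0.237  0.0014 0.2019]
-0.003 [293.59944909 201.25561785] [357.11084827 230.70270437]
0 [293.06088426 198.26003629] [357.55665309 228.62928699]
0.003 [292.50560616 195.16142735] [358.0163128  226.49636787]
```

Request:
apply_moves(dp=[[0.03,0,0.025],[0.03,0,0.025],[0.03,0,0.025],[0.03,0,0.025],[0.03,0,0.025],[0.03,0,0.025],[0.03,0,0.025],[0.027,0.001,0.027],[0,0,0],[0,0,0]], twist=[[0,0,0],[0,0,0],[0,0,0],[0,0,0],[0,0,0],[0,0,0],[0,0,0],[0,0,0],[0,0,0],[0,0,0]], fingers=[1,1,1,1,1,1,1,1,1,1])

```text
time: 9.5
position: [0.4976, 0.1701, 0.0667]
tool_rot: [1.269, 2.063, -0.53]
ft_force: [0.0, 0.1, -1.5]
grip_width: 0.407
grip_force: 30.0
```

```bash
python3 - <<'E'
from h import *
Rg=Rt(); P=np.array([.542,.0867,.05]); px=np.array([.454,-.891,0])
D=P+[0,0,.023+.004]
st=ctrl.get_state(); w=snap('wrist','w4'); b=snap('side','d4')
go(D+.0130*px-[0,0,.012],Rg)
f=lambda i,x,y,W,H:cv2.resize(i[y:y+H,x:x+W],(400,300),interpolation=cv2.INTER_CUBIC)
print(proj(cam('wrist',st),[P]),proj(cam('side'),[P]))
cv2.imwrite('pics/c5.png',np.hstack([cv2.resize(w[20:260,167:487],(400,300)),f(b,270,200,120,90)])[:,:,::-1])
E
```

```text
t 9.6 pos [0.4985 0.1715 0.0685] R [[-0.318, 0.893, 0.319], [0.632, 0.45, -0.631], [-0.706, 0.001, -0.708]] q [-0.3   0.49 -0.66  1.91  0.97  1.46 -0.94] w 0.404 gf 29.99651008285582
twist(tool) [-0.0023 -0.0009 -0.0042] dp before twist [-0.0742  0.0008  0.0791] dp after [-0.0741  0.0003  0.0791]
[[328.39766906 266.03624705]] [[325.93566144 259.92589503]]
```

View pics/c5.png

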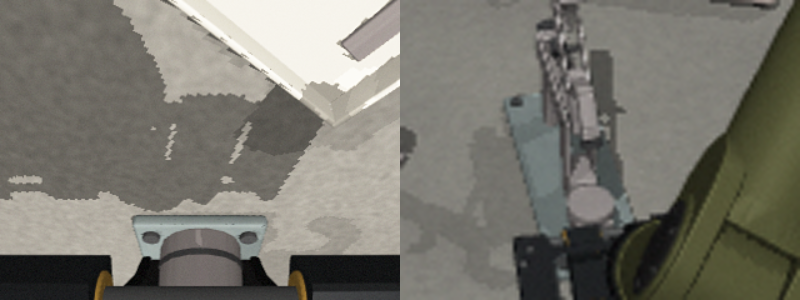

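```bash
python3 - <<'E'
from h import *
st=ctrl.get_state(); C=cam('wrist',st); P=np.array([.542,.0867,0]); px=np.array([.454,-.891,0])
for z in(0,.004,.008,.012): print(z,proj(C,[P-.045*px+[0,0,z]]),(onz(C,[(327,192.5)],z)[0]-P)@px)
g=cv2.cvtColor(cv2.imread('pics/w4.png'),cv2.COLOR_BGR2GRAY)
print(g[180:232,290].tolist(),g[180:232,327].tolist())
a=np.linspace(0,2*np.pi,90); ring=np.c_[np.cos(a),np.sin(a),0*a]*.018
for off in(.009,.011,.0137): print(off,proj(C,st['position']-off*px+[0,0,.012-.023]+ring).min(0))
E
```

```text
0 [[326.24678153 189.71291194]] -0.0405635021026496
0.004 [[326.25254816 193.7534945 ]] -0.04697173415665418
0.008 [[326.25842202 197.86079702]] -0.05337996621065875
0.012 [[326.2644058  202.03628442]] -0.059788198264663375
[103, 102, 107, 104, 104, 105, 108, 106, 112, 157, 161, 152, 82, 111, 123, 130, 137, 143, 158, 174, 187, 181, 171, 176, 174, 107, 61, 66, 70, 94, 85, 88, 95, 90, 96, 163, 175, 170, 174, 172, 176, 175, 175, 174, 172, 176, 171, 125, 1, 13, 16, 9] [104, 99, 106, 154, 171, 165, 173, 175, 174, 160, 156, 150, 81, 105, 119, 127, 134, 137, 153, 171, 190, 182, 148, 110, 125, 121, 121, 123, 124, 129, 135, 138, 137, 136, 132, 137, 125, 112, 68, 53, 53, 56, 52, 81, 113, 110, 114, 113, 116, 111, 111, 113]
0.009 [293.75274687 203.0540645 ]
0.011 [293.39934751 201.11874024]
0.0137 [292.91079406 198.43660133]
```

Wrist view: plate edge centred at column 326.6 and die at 327, so it is laterally aligned. I'll slide in level, about 4 mm above the jaw.

Request:
apply_moves(dp=[[0.001,0.001,0.004],[-0.012,0,0.012],[-0.012,0,0.012],[-0.012,0,0.012],[-0.012,0,0.012],[-0.012,0,0.012],[-0.009,0,0.009],[-0.006,0,0.006],[0,0,0],[0,0,0]], twist=[[0,0,-0.003],[0,0,0],[0,0,0],[0,0,0],[0,0,0],[0,0,0],[0,0,0],[0,0,0],[0,0,0],[0,0,0]], fingers=[1,1,1,1,1,1,1,1,1,1])

```text
time: 10.6
position: [0.5467, 0.0759, 0.0624]
tool_rot: [1.266, 2.068, -0.528]
ft_force: [0.2, 0.6, -2.4]
grip_width: 0.406
grip_force: 30.0
```

```bash
python3 - <<'E'
from h import *
Rg=Rt(); P=np.array([.542,.0867,.05]); px=np.array([.454,-.891,0])
a=snap('scene','s5');b=snap('side','d5')
go(P+[0,0,.023]+.0130*px-[0,0,.012],Rg)
u=proj(cam('side'),[P])[0].astype(int);v=proj(cam('scene'),[P])[0].astype(int)
f=lambda i,x,y,W,H:cv2.resize(i[y:y+H,x:x+W],(400,300),interpolation=cv2.INTER_CUBIC)
cv2.imwrite('pics/c6.png',np.hstack([f(a,v[0]-40,v[1]-40,80,60),f(b,u[0]-40,u[1]-35,80,60)])[:,:,::-1])
E
```

```text
t 10.7 pos [0.5467 0.0765 0.0624] R [[-0.325, 0.891, 0.318], [0.63, 0.454, -0.63], [-0.706, -0.004, -0.709]] q [-0.15  0.44 -0.6   1.98  1.04  1.32 -0.82] w 0.409 gf 29.996754303574562
twist(tool) [-0.0031 -0.0022  0.0032] dp before twist [-0.0003  0.0005  0.0022] dp after [-0.0003  0.0004  0.0022]
```

View pics/c6.png

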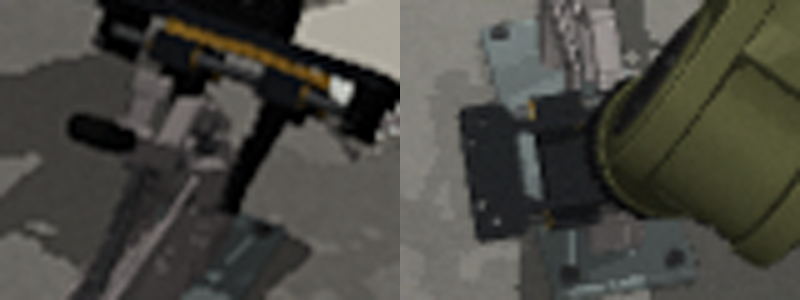

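Request:
apply_moves(dp=[[0,0,0.001],[0,0,0.001],[0.0004,0,0.0004],[0,0,0]], twist=[[0,0,0],[0,0,0],[0,0,0],[0,0,0]], fingers=[1,1,1,1])

```text
time: 11.1
position: [0.5476, 0.0746, 0.061]
tool_rot: [1.265, 2.066, -0.528]
ft_force: [-2.4, 1.2, 1.1]
grip_width: 0.406
grip_force: 30.0
```

Request:
apply_moves(dp=[[0,0,0],[0,0,0],[0,0,0],[0,0,0],[0,0,0],[0,0,0]], twist=[[0,0,0],[0,0,0],[0,0,0],[0,0,0],[0,0,0],[0,0,0]], fingers=[0.58,0.55,0.5,0.4,0.3,0.2])

```text
time: 11.7
position: [0.5475, 0.074, 0.0605]
tool_rot: [1.266, 2.067, -0.529]
ft_force: [0.3, 0.1, -0.1]
grip_width: 0.69
grip_force: 0.0
```

Request:
apply_moves(dp=[[0.001,0,-0.006],[0,0,-0.015],[0,0,-0.025],[0,0,-0.03],[0,0,-0.03],[0,0,-0.03],[0,0,0],[0,0,0]], twist=[[0,0,0],[0,0,0],[0,0,0],[0,0,0],[0,0,0],[0,0,0],[0,0,0],[0,0,0]], fingers=[0.1,0,0,0,0,0,0,0])

```text
time: 12.5
position: [0.504, 0.1616, 0.1568]
tool_rot: [1.265, 2.067, -0.527]
ft_force: [-0.5, -0.6, -0.1]
grip_width: 1.001
grip_force: 0.0
```

```bash
cat > cyl.py <<'E'
from h import *
import sys
def runs(n,tag,Pf,h,st=None):
    # grey row profile through the die, and predicted silhouette
    C=cam(n,st); a=np.linspace(0,2*np.pi,90); ring=np.c_[np.cos(a),np.sin(a),0*a]
    g=cv2.cvtColor(cv2.imread(f'pics/{tag}.png'),cv2.COLOR_BGR2GRAY).astype(int)
    for r,hh in((.018,0),(.018,.046),(.007,h),(.022,0)):
        u=proj(C,Pf+ring*r+[0,0,hh]); print(n,r,hh,u.min(0).round(1),u.max(0).round(1))
    u=proj(C,[Pf+[0,0,.023]])[0].round().astype(int); print(u,'row',g[u[1],u[0]-35:u[0]+36].tolist(),'col',g[max(0,u[1]-50):u[1]+40,u[0]].tolist())
E
python3 - <<'E'
from cyl import *
st=ctrl.get_state(); print(st['time'],st['position'],st['ft_force'],st['grip_width'])
import pickle; pickle.dump(st,open('st6.pkl','wb'))
w=snap('wrist','w6');b=snap('side','d6');a=snap('scene','s6')
P=np.array([.542,.0867,.05])
runs('wrist','w6',P,.0555,st)
f=lambda i,x,y,W,H:cv2.resize(i[y:y+H,x:x+W],(400,300),interpolation=cv2.INTER_CUBIC)
C=cam('wrist',st);u=proj(C,[P+[0,0,.023]])[0].astype(int)
cv2.imwrite('pics/c7.png',np.hstack([f(w,u[0]-80,max(0,u[1]-60),160,120),f(b,290,220,80,60)])[:,:,::-1])
E
```

```text
12.5 [0.50401031 0.16155942 0.15677342] [-0.50402567 -0.58126606 -0.13822682] 1.000806769370958
wrist 0.018 0 [308.1 164.7] [344.  185.5]
wrist 0.018 0.046 [306.4 206.9] [345.4 224.9]
wrist 0.007 0.0555 [318.2 222.2] [333.6 228.9]
wrist 0.022 0 [304.1 162.1] [348.  187.6]
[326 195] row [119, 106, 103, 110, 114, 109, 112, 114, 112, 111, 112, 110, 108, 112, 112, 109, 110, 104, 101, 105, 114, 116, 128, 125, 126, 131, 133, 136, 134, 137, 137, 141, 142, 143, 142, 148, 143, 148, 152, 149, 146, 147, 148, 147, 149, 153, 148, 147, 141, 142, 140, 131, 126, 113, 143, 179, 172, 175, 171, 172, 174, 173, 174, 168, 155, 149, 138, 144, 159, 162, 159] col [146, 153, 158, 157, 139, 119, 142, 146, 151, 146, 147, 152, 150, 151, 151, 151, 140, 206, 201, 197, 183, 177, 135, 140, 141, 142, 127, 142, 143, 115, 58, 80, 135, 143, 143, 145, 138, 144, 144, 147, 145, 145, 144, 149, 144, 150, 149, 139, 141, 148, 148, 147, 147, 146, 146, 143, 147, 146, 145, 144, 146, 146, 159, 191, 190, 193, 199, 197, 189, 91, 71, 73, 69, 77, 78, 71, 70, 79, 94, 93, 91, 80, 41, 52, 123, 124, 108, 124, 95, 105]
```

The die's top edge (row 207) and the jaw rim (row 162) both match the prediction, so the die is centred. Next I'll rise, turn the tool upright and cross to above the grip with the fingers shut.

Request:
apply_moves(dp=[[0,0,-0.045],[-0.03,0,-0.03],[-0.03,0,-0.03],[-0.03,0,-0.03],[0,0,0],[0,0,0],[0,0,0],[0,0,0],[0,0,0],[0,0,0]], twist=[[0,0,0],[0,0,0],[0,0,0],[0,0,0],[0,0.13,0],[0,0.13,0],[0,0.13,0],[0,0.13,0],[0,0.13,0],[0,0.135,0]], fingers=[0,0.3,0.6,1,1,1,1,1,1,1])

```text
time: 13.65
position: [0.4907, 0.1882, 0.3156]
tool_rot: [-1.642, -2.671, 0.0]
ft_force: [-0.5, -0.1, -0.8]
grip_width: 0.263
grip_force: 0.0
```

```bash
python3 - <<'E'
from h import *
P=np.array([.542,.0867,0]); px=np.array([.454,-.891,0])
go(P+.158*px+[0,0,.29],Rt(th=0))
print(P+.158*px)
E
```

```text
t 13.65 pos [0.4907 0.1882 0.3156] R [[-0.451, 0.892, -0.006], [0.892, 0.451, 0.003], [0.006, -0.003, -1.0]] q [ 0.15  0.06 -0.58  1.59  0.03  1.51  0.03] w 0.263 gf 0.0
twist(tool) [-0.0034 -0.0055 -0.003 ] dp before twist [-0.2719  0.0005  0.0241] dp after [-0.2718 -0.0004  0.0256]
[ 0.613732 -0.054078  0.      ]
```

Request:
apply_moves(dp=[[-0.04,0,0],[-0.04,0,0],[-0.04,0,0],[-0.04,0,0],[-0.04,0,0],[-0.04,0,0],[-0.032,0,0],[0,0,0],[0,0,0.02],[0,0,0.015]], twist=[[0,-0.005,0],[0,0,0],[0,0,0],[0,0,0],[0,0,0],[0,0,0],[0,0,0],[0,0,0],[0,0,0],[0,0,0]], fingers=[1,1,1,1,1,1,1,1,1,1])

```text
time: 14.65
position: [0.6128, -0.0541, 0.2793]
tool_rot: [-1.644, -2.676, 0.011]
ft_force: [-1.2, -0.6, -0.2]
grip_width: 0.004
grip_force: 0.0
```

```bash
python3 - <<'E'
from h import *
P=np.array([.542,.0867,0]); px=np.array([.454,-.891,0])
a=snap('scene','s7');w=snap('wrist','w7')
go(P+.158*px+[0,0,.24],Rt(th=0))
# grip blob (black) in s6 scene vs prediction
C=cam('scene'); print(proj(C,[P+.142*px+[0,0,.234],P+.172*px+[0,0,.257],P+.119*px+[0,0,.212]]))
g=cv2.imread('pics/s6.png').sum(2); y,x=np.nonzero(g[165:185,312:340]<75); print(x.min()+312,x.max()+312,y.min()+165,y.max()+165,x.mean()+312,y.mean()+165)
E
```

```text
t 14.75 pos [ 0.6115 -0.0537  0.2777] R [[-0.453, 0.892, -0.008], [0.892, 0.453, -0.005], [-0.001, -0.01, -1.0]] q [ 0.37  0.25 -0.4   1.44  0.1   1.47  0.44] w 0.007 gf 0.0
twist(tool) [-0.0099  0.0008 -0.0015] dp before twist [-0.0013  0.0022  0.0376] dp after [-0.0013  0.0018  0.0377]
[[330.12477095 173.10324451]
 [325.38370007 173.45602291]
 [333.5470504  173.99835001]]
322 338 172 184 328.15942028985506 175.59420289855072
```

Request:
apply_moves(dp=[[-0.001,0.002,0.015],[0,0,0.015],[0,0,0.015],[0,0,0.015],[0,0,0.015],[0,0,0.015]], twist=[[-0.01,0,0],[0,0,0],[0,0,0],[0,0,0],[0,0,0],[0,0,0]], fingers=[1,1,1,1,1,1])

```text
time: 15.35
position: [0.6167, -0.0541, 0.1909]
tool_rot: [1.639, 2.67, 0.004]
ft_force: [0.2, -1.9, 4.4]
grip_width: 0.002
grip_force: 2.0
```

Request:
apply_moves(dp=[[0,0,0.015],[0,0,0.015],[0,0,0.01],[0,0,0.006],[0,0,0],[0,0,0]], twist=[[0,0,0],[0,0,0],[0,0,0],[0,0,0],[0,0,0],[0,0,0]], fingers=[1,1,1,1,1,1])

```text
time: 15.95
position: [0.6162, -0.0534, 0.1448]
tool_rot: [1.64, 2.673, 0.004]
ft_force: [0.9, -0.2, 0.3]
grip_width: 0.005
grip_force: 0.0
```

Request:
apply_moves(dp=[[0,0,0.003],[0,0,0.003],[0,0,0.002],[0,0,0]], twist=[[0,0,0],[0,0,0],[0,0,0],[0,0,0]], fingers=[1,1,1,1])

```text
time: 16.35
position: [0.6172, -0.0537, 0.1401]
tool_rot: [1.639, 2.67, 0.005]
ft_force: [-3.1, 0.2, 12.2]
grip_width: 0.004
grip_force: 5.4
```

Locked at its stop (z 0.140, 12 N). I'll lift off and wait 3 s.

Request:
apply_moves(dp=[[0,0,-0.03],[0,0,-0.03],[0,0,0],[0,0,0],[0,0,0],[0,0,0],[0,0,0],[0,0,0],[0,0,0],[0,0,0]], twist=[[0,0,0],[0,0,0],[0,0,0],[0,0,0],[0,0,0],[0,0,0],[0,0,0],[0,0,0],[0,0,0],[0,0,0]], fingers=[1,1,1,1,1,1,1,1,1,1])

```text
time: 17.35
position: [0.6161, -0.0538, 0.1971]
tool_rot: [1.64, 2.672, 0.004]
ft_force: [-0.4, -0.0, 0.8]
grip_width: 0.006
grip_force: 0.0
```

Request:
apply_moves(dp=[[0,0,0],[0,0,0],[0,0,0],[0,0,0],[0,0,0],[0,0,0],[0,0,0],[0,0,0],[0,0,0],[0,0,0]], twist=[[0,0,0],[0,0,0],[0,0,0],[0,0,0],[0,0,0],[0,0,0],[0,0,0],[0,0,0],[0,0,0],[0,0,0]], fingers=[1,1,1,1,1,1,1,1,1,1])

```text
time: 18.35
position: [0.6162, -0.0538, 0.1972]
tool_rot: [1.64, 2.672, 0.004]
ft_force: [-0.5, 0.7, -0.0]
grip_width: 0.004
grip_force: 0.0
```

Request:
apply_moves(dp=[[0,0,0],[0,0,0],[0,0,0],[0,0,0],[0,0,0],[0,0,0],[0,0,0],[0,0,0],[0,0,0],[0,0,0]], twist=[[0,0,0],[0,0,0],[0,0,0],[0,0,0],[0,0,0],[0,0,0],[0,0,0],[0,0,0],[0,0,0],[0,0,0]], fingers=[1,1,1,1,1,1,1,1,1,1])

```text
time: 19.35
position: [0.6161, -0.0538, 0.1972]
tool_rot: [1.64, 2.672, 0.004]
ft_force: [-0.4, 0.4, -0.4]
grip_width: 0.008
grip_force: 0.0
```

```bash
python3 - <<'E'
from h import *
P=np.array([.542,.0867,0]); px=np.array([.454,-.891,0])
a=snap('scene','s8');w=snap('wrist','w8'); b=snap('side','d8')
st=ctrl.get_state()
go(P+.145*px+[0,0,.161],Rt(th=0))
C=cam('scene'); p=proj(C,[P+.168*px+[0,0,.138],P+.122*px+[0,0,.171]]);print(p)
u=p[0].astype(int);g=cv2.imread('pics/s8.png').sum(2)[u[1]-12:u[1]+13,u[0]-14:u[0]+15];print(u);print('\n'.join(''.join('#' if v<80 else '+' if v<160 else '.' for v in r) for r in g))
E
```

```text
t 19.5 pos [ 0.6161 -0.0538  0.1971] R [[-0.453, 0.892, 0.007], [0.892, 0.453, -0.001], [-0.004, 0.005, -1.0]] q [ 0.37  0.29 -0.39  1.56  0.11  1.31  0.43] w 0.002 gf 0.0
twist(tool) [ 0.0054  0.004  -0.0015] dp before twist [ 0.014  -0.0025  0.0361] dp after [ 0.0139 -0.0023  0.0361]
[[325.03315151 203.52301389]
 [332.5795105  185.23309292]]
[325 203]
..................+.......++.
..................+......+++.
.........................+++.
........................++...
........................+....
...............+#+.....+.....
..............#####+...+.....
.............+######..++....+
.............######+#+++....+
............#######+#+.....+.
...........+#########+....++.
..........+#########+.....+..
..........##########.....+...
.........+#########+....++...
.........##########.....++...
........+#########+....++....
.......+##########....++.....
.......##########....+++.....
......+#########.....++......
......#########+....++....++.
.....+########+....++......+.
.....+########.....++........
......#######.....++.........
.......#####+....++..........
.......+####.....+...........
```

Request:
apply_moves(dp=[[0.014,-0.0025,0.015],[0,0,0.015],[0,0,0.006],[0.008,0,0],[0,0,0],[0,0,0]], twist=[[0.005,0.004,0],[0,0,0],[0,0,0],[0,0,0],[0,0,0],[0,0,0]], fingers=[1,1,1,1,1,1])

```text
time: 20.1
position: [0.6045, -0.0352, 0.1618]
tool_rot: [1.642, 2.677, 0.001]
ft_force: [-0.5, -1.9, -0.2]
grip_width: 0.004
grip_force: 0.0
```

Request:
apply_moves(dp=[[0.005,0,0],[0.005,0,0],[0.004,0,0],[0,0,-0.04],[0,0,-0.05],[0,0,-0.05],[-0.01,0,-0.03],[0,0,0],[0,0,0]], twist=[[0,0,0],[0,0,0],[0,0,0],[0,0,0],[0,0,0],[0,0,0],[0,0,0],[0,0,0],[0,0,0]], fingers=[1,1,1,1,1,1,1,1,1])

```text
time: 21.0
position: [0.6023, -0.0315, 0.3316]
tool_rot: [1.643, 2.676, 0.002]
ft_force: [-0.8, -0.4, -0.3]
grip_width: 0.008
grip_force: 0.0
```

```bash
python3 - <<'E'
from h import *
P=np.array([.542,.0867,0]); px=np.array([.454,-.891,0])
a=snap('scene','s9');w=snap('wrist','w9'); b=snap('side','d9')
go(P+.15*px+[0,0,.33],Rt(th=0))
for c in('s8','s9','s6'):
    g=cv2.imread(f'pics/{c}.png').sum(2)[165:218,310:350:];print(c);print('\n'.join(''.join('#' if v<80 else '+' if v<160 else '.' for v in r) for r in g[::2]))
E
```

```text
t 21.15 pos [ 0.6013 -0.0314  0.3292] R [[-0.453, 0.891, -0.003], [0.891, 0.453, 0.001], [0.002, -0.002, -1.0]] q [ 0.35  0.22 -0.41  1.39  0.09  1.56  0.41] w 0.001 gf 0.0
twist(tool) [-0.0023 -0.0018 -0.001 ] dp before twist [-0.0179  0.0008 -0.0009] dp after [-0.0179  0.0008 -0.0008]
s8
++########+++++++################+......
+################++++++############+...+
.+#########+++#########+++++############
..########++++###############..+...+####
.......+################++##.........###
............###########+++++++.......###
............+###########+...++++++++++++
.............##########.....++++.+++++++
.............#########+...+...+...+..+++
..............########...+...+..++++....
.............+#########+.++++..++.+...++
.............+#######+++++++..++++..++..
.................+##++++.....++.+..+++.+
...................+.......++.....+...++
..........................+++....++.+..+
.........................+.....+++++..++
...............#####+...+.....+++.++....
..............######+#+++....++...+..+++
............+#########+....++...+++...++
...........##########.....+...
[... 1817 characters left out ...]
...
.......................+++#++++++++...++
...................+...+++++++++++..++++
......................+++++++++++..+++++
.....................++++++++.....++..++
.....................++++++++....++++.++
....................++++++.....+++++.+++
...................++++++.....++++++....
..................+++++......++..+++++++
................++++#......++...++++.+++
...............+++++......++....++.++++.
...............+++++.....++.....+.++....
.............++++++....+++.......+......
............+++++.....+++......++.......
....................+++....++..+........
...................++...................
........++++++....++..+.................
.......++++++++..+++....................
```

The handle is back in its open position: s9 matches s6. Now back to the mouth side.

Request:
apply_moves(dp=[[0.04,0,0],[0.045,0,0],[0.045,0,0],[0.045,0,0],[0.045,0,0],[0.03,0,0],[0,0,0],[0,0,0],[0,0,0],[0,0,0]], twist=[[0,0,0],[0,0,0],[0,0,0],[0,0,0],[0,-0.13,0],[0,-0.13,0],[0,-0.13,0],[0,-0.13,0],[0,-0.13,0],[0,-0.135,0]], fingers=[1,1,1,0.8,0.5,0.2,0,0,0,0])

```text
time: 22.15
position: [0.4887, 0.1914, 0.3272]
tool_rot: [1.262, 2.059, -0.525]
ft_force: [-0.4, -0.8, -0.4]
grip_width: 0.559
grip_force: 0.0
```

```bash
python3 - <<'E'
from h import *
go([.504,.1616,.1568],Rt())
E
```

```text
t 22.15 pos [0.4887 0.1914 0.3272] R [[-0.319, 0.891, 0.324], [0.627, 0.454, -0.633], [-0.711, 0.001, -0.703]] q [-0.23  0.21 -0.76  1.66  0.82  1.77 -0.56] w 0.559 gf 0.0
twist(tool) [ 0.0012  0.0052 -0.0008] dp before twist [ 9.750e-02 -1.000e-04  1.437e-01] dp after [9.670e-02 1.000e-04 1.442e-01]
```

Request:
apply_moves(dp=[[0.024,0,0.024],[0.024,0,0.024],[0.024,0,0.024],[0.024,0,0.024],[0,0,0.03],[0,0,0.018],[0,0,0],[0,0,0],[0,0,0]], twist=[[0,0.005,0],[0,0,0],[0,0,0],[0,0,0],[0,0,0],[0,0,0],[0,0,0],[0,0,0],[0,0,0]], fingers=[0,0,0,0,0,0,0,0,0])

```text
time: 23.05
position: [0.5045, 0.1626, 0.1586]
tool_rot: [1.269, 2.067, -0.518]
ft_force: [0.4, -0.1, 0.5]
grip_width: 1.0
grip_force: 0.0
```

```bash
python3 - <<'E'
from cyl import *
st=ctrl.get_state(); w=snap('wrist','w10')
runs('wrist','w10',np.array([.542,.0867,.05]),.051,st)
go([.5475,.074,.0605],Rt())
# tray in side image: white blob
im=cv2.imread('pics/d1.png'); D=cam('side')
g=im.min(2); m=((g>140)).astype(np.uint8); m[:290]=0; m[:,:270]=0; m[:,400:]=0
n,l,s,c=cv2.connectedComponentsWithStats(m); i=1+np.argmax(s[1:,4]); print(s[i])
ys,xs=np.nonzero(l==i); u=np.c_[xs,ys].astype(float)
for z in(.003,.016):
    Q=onz(D,u,z)[:,:2]*1000; r=cv2.minAreaRect(Q.astype(np.float32)); print('side',z,r,cv2.boxPoints(r).round().tolist())
im=cv2.imread('pics/s1.png'); S=cam('scene'); g=im.min(2); m=(g>120).astype(np.uint8); m[:130]=0;m[190:]=0;m[:,:350]=0;m[:,440:]=0
n,l,s,c=cv2.connectedComponentsWithStats(m); i=1+np.argmax(s[1:,4]); print(s[i])
ys,xs=np.nonzero(l==i); u=np.c_[xs,ys].astype(float)
for z in(.003,.016):
    Q=onz(S,u,z)[:,:2]*1000; r=cv2.minAreaRect(Q.astype(np.float32)); print('scene',z,r,cv2.boxPoints(r).round().tolist())
E
```

```text
wrist 0.018 0 [306.7 164.3] [342.4 185.1]
wrist 0.018 0.046 [305.2 206. ] [343.9 224.1]
wrist 0.007 0.051 [317.  216.8] [332.2 223.7]
wrist 0.022 0 [302.8 161.7] [346.4 187.2]
[325 195] row [119, 111, 110, 113, 112, 114, 112, 111, 113, 109, 110, 113, 109, 111, 110, 114, 109, 98, 98, 103, 112, 117, 125, 123, 129, 135, 134, 135, 134, 139, 140, 140, 139, 143, 144, 148, 146, 152, 147, 154, 150, 146, 145, 147, 151, 147, 148, 144, 141, 139, 134, 129, 119, 124, 160, 177, 176, 171, 172, 171, 174, 172, 166, 156, 155, 152, 145, 143, 160, 159, 164] col [154, 158, 159, 156, 134, 117, 143, 143, 151, 149, 152, 147, 151, 144, 150, 155, 176, 202, 195, 193, 173, 160, 149, 142, 141, 142, 131, 130, 135, 79, 74, 100, 151, 145, 139, 142, 141, 146, 145, 146, 145, 145, 146, 144, 145, 146, 142, 148, 149, 149, 148, 143, 151, 147, 149, 148, 144, 146, 143, 151, 151, 155, 191, 195, 196, 196, 199, 192, 128, 69, 68, 62, 99, 106, 104, 93, 91, 68, 93, 186, 157, 155, 153, 150, 136, 108, 124, 103, 99, 128]
t 23.1 pos [0.5045 0.1627 0.1586] R [[-0.321, 0.891, 0.321], [0.635, 0.454, -0.625], [-0.703, 0.003, -0.711]] q 
[... 236 characters left out ...]
.32794189453125), (200.52369689941406, 153.11376953125), 78.14208221435547) [[383.0, 258.0], [533.0, 226.0], [574.0, 423.0], [424.0, 454.0]]
side 0.016 ((476.3802795410156, 349.1751403808594), (197.97247314453125, 151.16575622558594), 78.14208221435547) [[382.0, 268.0], [530.0, 237.0], [571.0, 431.0], [423.0, 462.0]]
[ 362  141   62   36 1186]
scene 0.003 ((470.4678649902344, 344.5093078613281), (177.25241088867188, 139.4445343017578), 77.7767105102539) [[384.0, 273.0], [520.0, 243.0], [557.0, 416.0], [421.0, 446.0]]
scene 0.016 ((480.9378967285156, 333.2265319824219), (175.30213928222656, 137.91026306152344), 77.7767105102539) [[395.0, 262.0], [530.0, 233.0], [567.0, 404.0], [432.0, 433.0]]
```

Die unmoved, plunger shorter. I'll advance along the same line and grip.

Request:
apply_moves(dp=[[0,-0.002,0.025],[0,0,0.03],[0,0,0.03],[0,0,0.025],[0,0,0.018],[0,0,0.011],[0,0,0],[0,0,0],[0,0,0]], twist=[[0,-0.006,0],[0,0,0],[0,0,0],[0,0,0],[0,0,0],[0,0,0],[0,0,0],[0,0,0],[0,0,0]], fingers=[0,0,0,0,0,0,0,0,0])

```text
time: 24.0
position: [0.5473, 0.0744, 0.0598]
tool_rot: [1.265, 2.063, -0.522]
ft_force: [0.5, -0.5, 0.5]
grip_width: 0.999
grip_force: 0.0
```

Request:
apply_moves(dp=[[0,0,0],[0,0,0],[0,0,0],[0,0,0],[0,0,0],[0,0,0],[0,0,0],[0,0,0],[0,0,0]], twist=[[0,0,0],[0,0,0],[0,0,0],[0,0,0],[0,0,0],[0,0,0],[0,0,0],[0,0,0],[0,0,0]], fingers=[0.25,0.4,0.5,0.55,0.6,0.7,1,1,1], newtons=30)

```text
time: 24.9
position: [0.5471, 0.0729, 0.059]
tool_rot: [1.266, 2.063, -0.524]
ft_force: [1.1, -0.4, -0.3]
grip_width: 0.407
grip_force: 30.0
```

Request:
apply_moves(dp=[[-0.0015,0,-0.0015],[-0.0015,0,-0.0015],[0.004,0,-0.004],[0.01,0,-0.01],[0.014,0,-0.014],[0.014,0,-0.014],[0.014,0,-0.014],[0.014,0,-0.014],[0,0,-0.03],[-0.01,0,-0.03]], twist=[[0,0,0],[0,0,0],[0,0,0],[0,0,0],[0,0,0],[0,0,0],[0,0,0],[0,0,0],[0,0,0],[0,0,0]], fingers=[1,1,1,1,1,1,1,1,1,1])

```text
time: 25.9
position: [0.4839, 0.195, 0.1116]
tool_rot: [1.263, 2.067, -0.527]
ft_force: [-0.4, -0.1, -2.7]
grip_width: 0.404
grip_force: 30.0
```

```bash
python3 - <<'E'
from h import *
Rg=Rt(); go([.462,.335,.13],Rg)
st=ctrl.get_state();print(st['ft_force'])
a=snap('scene','s11'); 
g=cv2.imread('pics/s11.png').sum(2)[165:190,310:350:];print('\n'.join(''.join('#' if v<80 else '+' if v<160 else '.' for v in r) for r in g[::2]))
E
```

```text
t 25.9 pos [0.4839 0.195  0.1116] R [[-0.324, 0.89, 0.32], [0.629, 0.455, -0.63], [-0.707, -0.003, -0.708]] q [-0.3   0.45 -0.72  1.87  0.92  1.54 -0.9 ] w 0.404 gf 30.00018415041268
twist(tool) [-0.0014 -0.0006  0.0034] dp before twist [ 0.0821  0.0442 -0.1083] dp after [ 0.0822  0.0441 -0.1082]
[-0.40785693 -0.0665204  -2.74878426]
.......................+................
................................+...+...
........+..............+......+.........
............+++.......................++
...........+#########........+.......++.
............#############...........+#++
..............+##########+++............
.....................+##+++++++++++.....
.......................++++++++++++.....
.........................+++#+++++....+.
........................++#+++++++......
.......................+++++++++++..+...
......................+#+++++++++..++...
```

Request:
apply_moves(dp=[[0,0,-0.02],[0.02,0.011,-0.022],[0.02,0.011,-0.022],[0.02,0.011,-0.022],[0.022,0.011,-0.022],[0,0,0],[0,0,0],[0,0,0],[0,0,0]], twist=[[0,0,0],[0,0,0],[0,0,0],[0,0,0],[0,0,0],[0,0,0],[0,0,0],[0,0,0],[0,0,0]], fingers=[1,1,1,1,1,1,1,1,1])

```text
time: 26.85
position: [0.4649, 0.3312, 0.1311]
tool_rot: [1.267, 2.061, -0.526]
ft_force: [-0.0, -0.3, -3.3]
grip_width: 0.402
grip_force: 30.0
```

```bash
python3 - <<'E'
from h import *
Rg=Rt(); px=np.array([.454,-.891,0]); st=ctrl.get_state(); go([.462,.335,.020],Rg)
D=st['position']-.0137*px; D[2]=.003
a=snap('scene','s12'); b=snap('side','d12'); w=snap('wrist','w12')
S=cam('scene');C=cam('side');W=cam('wrist',st)
for c,i in((S,a),(C,b)):
    u=proj(c,[D+[0,0,st['position'][2]+.012]])[0]; f=proj(c,[D])[0]
    cv2.circle(i,tuple(int(v) for v in f),2,(255,0,0),-1)
f=lambda i,x,y,W_,H:cv2.resize(i[y:y+H,x:x+W_],(400,300),interpolation=cv2.INTER_CUBIC)
cv2.imwrite('pics/c8.png',np.vstack([np.hstack([f(a,340,100,120,90),f(b,250,280,160,120)]),np.hstack([cv2.resize(w,(400,300)),f(w,240,120,160,120)])])[:,:,::-1])
E
```

```text
t 26.85 pos [0.4649 0.3312 0.1311] R [[-0.318, 0.892, 0.32], [0.63, 0.451, -0.632], [-0.708, 0.0, -0.706]] q [-0.52  0.62 -0.73  1.6   0.92  1.74 -0.97] w 0.402 gf 29.99976902268827
twist(tool) [-0.0017  0.0019 -0.0024] dp before twist [ 0.082  -0.0009  0.0751] dp after [ 0.0819 -0.0008  0.0752]
```

View pics/c8.png

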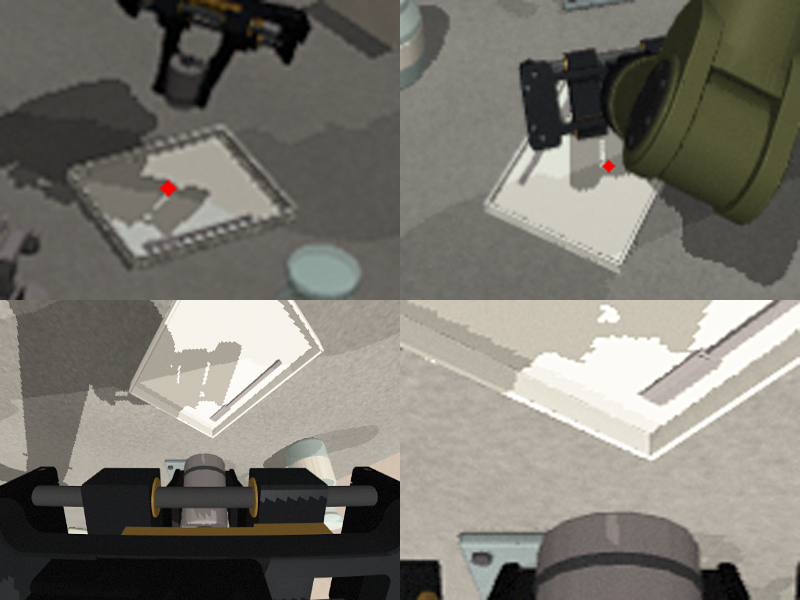

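The red landing point lies inside the tray, left of centre and clear of the spatula (which is at the lower-right edge in the scene crop). I'll descend.

Request:
apply_moves(dp=[[0.014,0,0.014],[0.018,0,0.018],[0.018,0,0.018],[0.014,0,0.014],[0.008,0,0.008],[0.004,0,0.004],[0,0,0],[0,0,0],[0,0,0]], twist=[[0,0,0],[0,0,0],[0,0,0],[0,0,0],[0,0,0],[0,0,0],[0,0,0],[0,0,0],[0,0,0]], fingers=[1,1,1,1,1,1,1,1,1])

```text
time: 27.9
position: [0.465, 0.3329, 0.0245]
tool_rot: [1.267, 2.062, -0.522]
ft_force: [0.3, 0.2, -2.4]
grip_width: 0.4
grip_force: 30.0
```

Request:
apply_moves(dp=[[0.003,0,0.003],[0.002,0,0.002],[0.0015,0,0.0015],[0.001,0,0.001],[0,0,0],[0,0,0]], twist=[[0,0,0],[0,0,0],[0,0,0],[0,0,0],[0,0,0],[0,0,0]], fingers=[1,1,1,1,1,1])

```text
time: 28.5
position: [0.4646, 0.3323, 0.0128]
tool_rot: [1.266, 2.062, -0.525]
ft_force: [-0.4, 0.3, -2.5]
grip_width: 0.408
grip_force: 30.0
```

Request:
apply_moves(dp=[[0.0007,0,0.0007],[0.0005,0,0.0005],[0,0,0]], twist=[[0,0,0],[0,0,0],[0,0,0]], fingers=[1,1,1])

```text
time: 28.8
position: [0.4647, 0.3324, 0.012]
tool_rot: [1.266, 2.061, -0.524]
ft_force: [-0.9, 0.4, 3.3]
grip_width: 0.408
grip_force: 30.0
```

Contact (-2.5 → +3.3 N). I'll release partly, then withdraw along the tool axis.

Request:
apply_moves(dp=[[0,0,0],[0,0,0],[0,0,0],[0,0,0],[0,0,0],[0,0,-0.005],[0,0,-0.015],[0,0,-0.025],[0,0,-0.03],[0,0,-0.03]], twist=[[0,0,0],[0,0,0],[0,0,0],[0,0,0],[0,0,0],[0,0,0],[0,0,0],[0,0,0],[0,0,0],[0,0,0]], fingers=[0.58,0.55,0.5,0.4,0.33,0.33,0.33,0.33,0.33,0.33])

```text
time: 29.8
position: [0.43, 0.4, 0.0869]
tool_rot: [1.266, 2.063, -0.524]
ft_force: [0.1, 0.5, 0.3]
grip_width: 0.672
grip_force: 0.0
```

Request:
apply_moves(dp=[[0,0,-0.04],[0,0,-0.04],[0,0,-0.02],[0,0,0],[0,0,0],[0,0,0]], twist=[[0,0,0],[0,0,0],[0,0,0],[0,0,0],[0,0,0],[0,0,0]], fingers=[0.33,0.33,0.33,0.33,0.33,0.33])

```text
time: 30.4
position: [0.3995, 0.4603, 0.1552]
tool_rot: [1.266, 2.061, -0.527]
ft_force: [-0.4, -0.6, -0.4]
grip_width: 0.67
grip_force: 0.0
```

```bash
python3 - <<'E'
from cyl import *
st=ctrl.get_state(); print(st['time'],st['position'],st['ft_force'],st['grip_width'])
px=np.array([.454,-.891,0]); D=np.array([.4647,.3324,0])-.0137*px; D[2]=.003; print(D)
snap('wrist','w13');snap('scene','s13');snap('side','d13')
runs('wrist','w13',D,.051,st); runs('scene','s13',D,.051)
g=cv2.imread('pics/s13.png').sum(2)
print('\n'.join(''.join('#' if v<80 else '+' if v<180 else ',' if v<300 else '.' for v in r) for r in g[136:182,358:432]))
g=g[165:190,310:350];print('\n'.join(''.join('#' if v<80 else '+' if v<160 else '.' for v in r) for r in g[::2]))
E
```

```text
30.4 [0.39949643 0.46028672 0.15515175] [-0.44488921 -0.61741012 -0.4437763 ] 0.6703786460070927
[0.4584802 0.3446067 0.003    ]
wrist 0.018 0 [311.5 156.9] [341.2 174.8]
wrist 0.018 0.046 [310.5 190.5] [342.3 206.6]
wrist 0.007 0.051 [320.2 199.6] [332.6 205.8]
wrist 0.022 0 [308.2 154.7] [344.5 176.6]
[326 182] row [254, 254, 254, 254, 254, 253, 254, 253, 254, 253, 254, 254, 254, 254, 254, 254, 254, 254, 255, 255, 254, 181, 92, 108, 115, 123, 130, 133, 133, 141, 141, 141, 145, 149, 148, 152, 154, 152, 157, 156, 154, 156, 156, 156, 156, 155, 151, 148, 142, 136, 120, 178, 252, 255, 254, 254, 253, 254, 253, 254, 254, 253, 254, 254, 253, 253, 254, 254, 254, 254, 253] col [250, 249, 250, 250, 249, 249, 250, 249, 249, 250, 250, 250, 249, 249, 250, 249, 249, 249, 254, 254, 254, 254, 254, 254, 255, 253, 198, 137, 146, 146, 148, 143, 107, 71, 102, 151, 148, 144, 144, 146, 150, 148, 146, 148, 149, 147, 148, 151, 147, 146, 152, 153, 151, 152, 151, 153, 149, 146, 143, 201, 202, 204, 204, 202, 143, 68, 72, 82, 106, 100, 103, 95, 94, 164, 234, 255, 251, 249, 243, 239, 235, 236, 237, 237, 238, 24
[... 4208 characters left out ...]
,,,,,,,,,,,......
,,,,,.,,,,,,,,,,,,.,+,,,,,,,,,,,,,,,,,,,,,,,,,,,,,,,,,.,,,,,,,,,,,,,......
,,,,,,,,,,,,,,,,,,,.,,..,,...,,,,,,,,,,,,,,,,,,,,,,,,,,,,,,,,,,,,,,,,.....
........................................
........................................
........................................
......................................++
............########+................+++
............#############...........++++
..............+##########+++............
.....................+#++++++++++++.....
.......................++++++++++++.....
.........................+++#+++++......
........................++#+++++++......
.......................++#++++++++..+...
......................+++++++++++..#+...
```

The die stands upright in the tray, clear of the walls and the spatula. The press is open and the gripper is clear.

```bash
python3 -c "
from bench import ctrl
print(ctrl.close_job())"
```

```text
the job is handed in; nothing more can be done
None
```

The die was pressed and locked for about three seconds, then released. It now stands upright on the floor of the white tray with the press sprung open. The job is handed in at about 30.5 s of the allowed 72; the verdict was not reported back.

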